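Hold the film viewer's switch cover over its connection box

ROBOT

A 6-joint arm with a two-finger parallel gripper is mounted at the origin on the work surface. World frame = base frame: x ahead of the robot, y to its left, z up, the work surface at z = 0. Lengths are in m, angles in rad, forces in N, time in s.
With the tool pointing down it reaches from about 0.35 to 0.975 m from the base axis. Payload 4.9 kg.
Tool frame: the origin (TCP) lies between the finger pads; the fingertips stand 8 mm ahead of it and the grasp point (between the pads) lies 11 mm behind it; z points along the fingers, x is the direction in which the jaws open and shut, and the axes are right-handed (so a half turn about z gives the same grasp; the last joint's range is limited). The gripper opens to 85 mm and grips with 20 to 120 N. Pads are 22 mm wide; open, the fingers measure 114 mm over their backs; the gripper's body (76 mm by 85 mm) begins 54 mm behind the grasp point. The pads swing forward as they close: fully open they stand 13 mm farther back than shut.
Start: joints at [1.184, 0.053, 1.613, -0, 1.476, -0.119], TCP at [0.165, 0.603, 0.239] pointing down, gripper open.
Joint ranges: [-3.01, 3.01], [-1.01, 2.22], [0.06, 2.58], [-1.02, 4.17], [0.09, 2.62], [-3.14, 3.14]. Speed limits (rad/s): [2.57, 2.57, 3.14, 3.14, 3.14, 3.14].

INTERFACE

Orientations are given as a rotation vector (axis times angle).
In Python, from cell import r gives the robot as it stands.
- The arm moves only by the tool play_rows, never from a script. Its argument "plan" is a list of rows, each a list of 4 numbers: the shift along the tool's x, y, z in mm, then the turn about the tool's z in degrees. In form: [[dx, dy, dz, spin], ...]. A call has exactly 8 rows; each row is the pose to reach, as a shift and turn from the pose commanded when the call began, along the tool's axes at that moment; what a row does not reach only later rows make up. A row lasts 1/10 s, in which the tool goes at most 50 mm and 8.59 degrees, less where a joint would pass 70% of its speed; a pose out of reach is approached as far as the arm can. A call with a gripper value outside its range is refused whole. "fingers" is the opening in per cent of the stroke, from 0 (shut) to 100 (fully open), set as the call begins (left out, the last holds). The fingers move at their own pace and stop on an object; the grip force is fixed at half the most. Time passes only in rows, so rows that repeat a pose let the fingers close, or fill a call up. It gives the time, the measured TCP pose, the force and the opening at its end, in the units of the state.
- r.sense(): the state, without advancing time (a new reading comes with each control period).
- r.capture(name): name is "scene" or "side" or "wrist"; returns a dict with "pixels" (420x560x3 uint8, blue, green, red), "depth" (420x560 float32, m along the optical axis (not along the pixel's ray), 0 where there is no reading), "fx", "fy", "cx", "cy" (pixels), "position" and "orientation" of the camera in the world; the wrist camera has in their place "hand_eye" (4x4, takes a point from camera to tool coordinates, whose origin is the TCP and whose axes are the tool frame's). Camera axes: x right, y down, z forward; pixel columns grow to the right and rows downward; lengths in m; the calibration is good to about 2 mm. A picture is of the moment at which its call begins: read the wrist's pose just before it.
- r.close_job(): hands the job in, once; it reports no verdict.
The state is a dict: "time": time; "joint_pos": joint angles; "joint_velocities": joint speeds; "joint_torque": joint torques, N m; "tool_pos": TCP position; "orientation": TCP orientation; "ft_force": force on the tool from outside, world axes, zero at the start; "ft_torque": the same for the moment, N m; "gripper_width": opening from 0.0 (shut) to 1.0 (fully open).
Only numpy, scipy, OpenCV 4.12 (cv2) and the standard library are available. Lean on these libraries where they do the work, as an engineer would, in place of code of your own. Each camera call takes 0.05 s, during which the arm holds its last target.

TASK

The film viewer's connection box on the desk is being closed up: set the loose spacer frame squarely on the box's rim so that its four holes sit over the threaded holes, and let go of it. Then take the cover plate by its switch housing and hold it level, hovering about a centimetre above the frame without touching it, each of its holes over a threaded hole so that I can start the screws; finish still holding it there, with the frame still in place. Leave the jar, pen box, screwdriver and screw dish where they are.

Things in the scene. Friction and masses are not known exactly. Their poses are not given: they have to be found in the camera images.
- desk_box: Open grey sheet-metal connection box, screwed to the desk (it cannot move), 120 x 96 x 46 mm high (x, y, z). Origin: centre of its underside, on the desk; z up. Its top is a flat rim 20 mm wide round an open 80 x 56 mm window (x, y; hollow for 25 mm below the top); in the rim's corners are four threaded brass inserts, 4 mm thread, at x = +-50, y = +-38 mm.
- spacer_frame: Loose grey plastic spacer frame lying flat on the desk, 120 x 96 x 14 mm (x, y, z), 80 x 56 mm window in the middle, so its four bars are 20 mm wide; four 10 mm through holes in the corners at x = +-50, y = +-38 mm. Origin: centre of its underside, z up. About 0.1 kg. It can be pinched by one long bar (centre line at y = +-38 mm, running along x), one finger in the window. It is symmetrical: half a turn makes no difference.
- cover_plate: Loose aluminium cover plate lying flat on the desk, 120 x 96 x 5 mm (x, y, z) with four 10 mm through holes in the corners at x = +-50, y = +-38 mm; on its middle a black switch housing 54 mm along x, 22 mm along y, standing up to 39 mm above the underside (a 12 x 24 mm rocker adds 2 mm), by which it can be gripped across y. Origin: centre of the plate's underside, z up. About 0.22 kg, balanced about its centre. Half a turn makes no difference.
- desk_box_thread0 (a point): Mouth of a threaded hole (4 mm) in the top of the connection box's rim, 46 mm above the desk, at x = +50, y = +38 mm of its body.
- spacer_frame_hole0 (a point): Centre of a 10 mm through hole of the spacer frame, in the plane of its underside, at x = +50, y = +38 mm of its body.
- cover_plate_hole0 (a point): Centre of a 10 mm through hole of the cover plate, in the plane of its underside, at x = +50, y = +38 mm of its body.
- desk_box_thread1 (a point): Mouth of a threaded hole (4 mm) in the top of the connection box's rim, 46 mm above the desk, at x = -50, y = +38 mm of its body.
- spacer_frame_hole1 (a point): Centre of a 10 mm through hole of the spacer frame, in the plane of its underside, at x = -50, y = +38 mm of its body.
- cover_plate_hole1 (a point): Centre of a 10 mm through hole of the cover plate, in the plane of its underside, at x = -50, y = +38 mm of its body.
- desk_box_thread2 (a point): Mouth of a threaded hole (4 mm) in the top of the connection box's rim, 46 mm above the desk, at x = -50, y = -38 mm of its body.
- spacer_frame_hole2 (a point): Centre of a 10 mm through hole of the spacer frame, in the plane of its underside, at x = -50, y = -38 mm of its body.
- cover_plate_hole2 (a point): Centre of a 10 mm through hole of the cover plate, in the plane of its underside, at x = -50, y = -38 mm of its body.
- desk_box_thread3 (a point): Mouth of a threaded hole (4 mm) in the top of the connection box's rim, 46 mm above the desk, at x = +50, y = -38 mm of its body.
- spacer_frame_hole3 (a point): Centre of a 10 mm through hole of the spacer frame, in the plane of its underside, at x = +50, y = -38 mm of its body.
- cover_plate_hole3 (a point): Centre of a 10 mm through hole of the cover plate, in the plane of its underside, at x = +50, y = -38 mm of its body.
- tumbler: Bystander: closed amber glass drinking jar, 66 mm across, 170 mm tall, origin at the centre of its underside.
- pen_box: Bystander: square dark wooden pen box, 70 x 70 x 85 mm with pens up to about 135 mm high, origin at the centre of its underside.
- screwdriver: Bystander: screwdriver lying flat, about 200 mm long along its x axis, handle to -x, 26 mm thick; origin midway along it, on the desk.
- screw_dish: Bystander: round steel dish with screws, 68 mm across, 18 mm high, origin at the centre of its underside.
Things that resemble listed ones, but are neither listed nor needed, are in the scene too. Leave any green or pink look-alike of the desk_box alone.

How it is judged:
By the outcome, as a careful person would: the job done as asked, in the order asked, and still so for the second after the job is handed in, while the arm keeps its last pose, push and grip.
It also fails if it takes over 61 s, if anything falls off the work surface, if the arm or the gripper's body presses on something with over 40 N, if the wrist force passes 120 N, or if a joint passes its speed limit or range.

## Working session

There is one attempt and no reset: what is moved stays moved. The work goes in short steps, Python scripts to look and compute and a tool call to move; the robot and the scene stay as the last step left them, time stands still between calls to the robot, and variables do not carry over. Pictures are saved under pics/ and viewed, and the job is handed in when it is done.

Besides the shell and the picture viewer there is one more tool, called after ">>>" in YAML: its name, and indented under it one key for each argument. play_rows: Moves the arm, as the interface text tells. Its arguments: {"type":"object","properties":{"plan":{"type":"array"},"fingers":{"type":"number"}},"required":["plan"]}

```bash
mkdir -p pics; ls
cat > h.py <<'E'
import numpy as np, cv2, pickle
from scipy.spatial.transform import Rotation as R
from cell import r
def shot(name,fn):
    s=r.sense(); c=r.capture(name); cv2.imwrite(f'pics/{fn}.png',c['pixels']); 
    if name=='wrist':
        T=np.eye(4);T[:3,:3]=R.from_rotvec(s['orientation']).as_matrix();T[:3,3]=s['tool_pos'];M=T@np.array(c['hand_eye'])
    else:
        M=np.eye(4);o=np.array(c['orientation']);M[:3,:3]=o if o.shape==(3,3) else R.from_rotvec(o).as_matrix();M[:3,3]=c['position']
    c['M']=M; c['s']=s
    pickle.dump(c,open(f'pics/{fn}.pkl','wb')); return c
def load(fn): return pickle.load(open(f'pics/{fn}.pkl','rb'))
def cloud(c):
    d=c['depth'];v,u=np.mgrid[:d.shape[0],:d.shape[1]]
    p=np.stack([(u-c['cx'])/c['fx']*d,(v-c['cy'])/c['fy']*d,d],-1)
    return p@c['M'][:3,:3].T+c['M'][:3,3]
def onplane(c,u,v,z):
    d=c['M'][:3,:3]@np.array([(u-c['cx'])/c['fx'],(v-c['cy'])/c['fy'],1.]);o=c['M'][:3,3]
    return o+d*(z-o[2])/d[2]
E
python3 - <<'E'
from h import *
for n in ['scene','side','wrist']:
    c=shot(n,n+'0'); print(n,c['M'].round(3).tolist(),c['fx'],c['cx'],c['cy'])
print({k:np.round(v,3) for k,v in c['s'].items()})
E
```

```text
pics
scene [[-0.787, 0.359, -0.501, 1.201], [0.617, 0.448, -0.647, 0.895], [-0.008, -0.819, -0.574, 0.831], [0.0, 0.0, 0.0, 1.0]] 505.2363511472289 273.2565672271631 206.90514204815622
side [[0.818, -0.438, 0.373, 0.164], [-0.575, -0.629, 0.522, -0.501], [0.006, -0.642, -0.767, 0.844], [0.0, 0.0, 0.0, 1.0]] 469.7112410007239 284.1700285863525 203.6668189914736
wrist [[0.266, 0.921, 0.286, 0.092], [0.964, -0.253, -0.08, 0.623], [-0.001, 0.297, -0.955, 0.373], [0.0, 0.0, 0.0, 1.0]] 302.82645643460467 273.99883635655385 207.12315910810463
{'time': np.float64(0.1), 'joint_pos': array([ 1.184,  0.053,  1.614,  0.   ,  1.476, -0.119]), 'joint_velocities': array([ 0.001, -0.   , -0.003, -0.001, -0.   ,  0.   ]), 'joint_torque': array([-0.0000e+00, -3.9490e+01, -3.7136e+01, -0.0000e+00,  4.0000e-03,
       -0.0000e+00]), 'tool_pos': array([0.165, 0.602, 0.238]), 'orientation': array([ 2.497,  1.904, -0.003]), 'ft_force': array([ 0.257, -0.368,  1.121]), 'ft_torque': array([ 0.003,  0.005, -0.012]), 'gripper_width': np.float64(0.998)}
```

View pics/scene0.png

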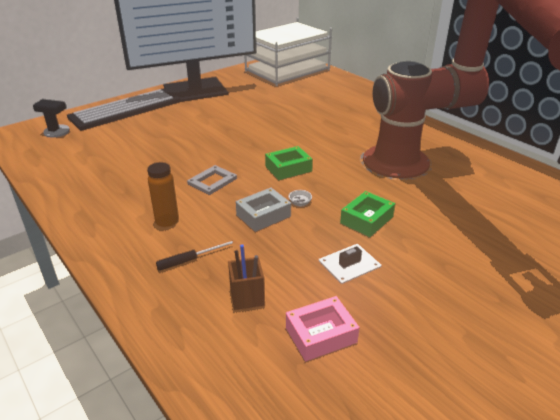

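View pics/side0.png

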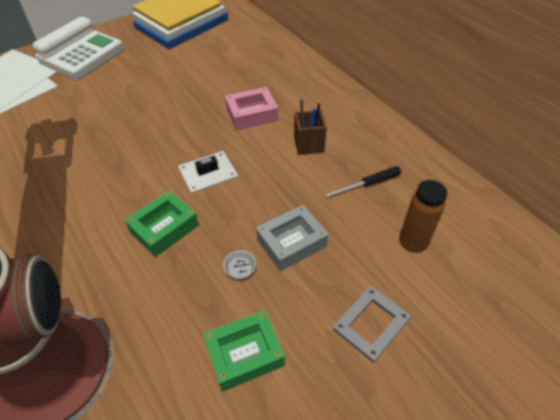

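View pics/wrist0.png

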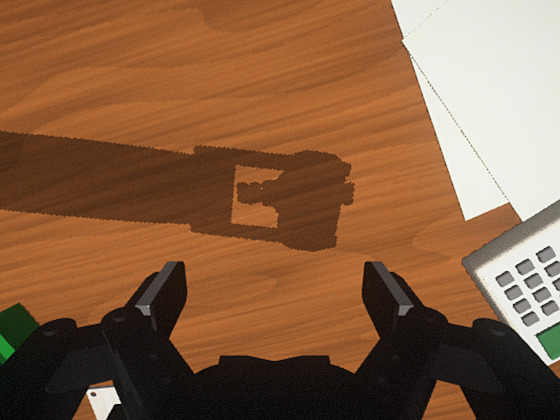

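Scene camera: the candidates for the box are grey (263,209), green (289,162), green (368,213) and pink (321,326). I choose the grey one; it is at (292,237) in the side view. The frame is the flat grey ring at scene (212,179) / side (372,322). The plate is white with a black housing at scene (350,262) / side (208,170). The wrist view shows only desk, papers and the calculator. Next I'll measure the poses and check a close crop.

```bash
cat > m1.py <<'E'
from h import *
def rect(P):
    (c,s,a)=cv2.minAreaRect((P[:,:2]*1000).astype(np.float32)); return np.round(c,1),np.round(s,1),round(a,1)
seeds={'scene0':dict(box=(263,209),frame=(212,179),plate=(350,262)),'side0':dict(box=(292,237),frame=(372,322),plate=(208,170))}
zr=dict(box=(.038,.052),frame=(.008,.02),plate=(.0025,.012))
for fn,S in seeds.items():
    c=load(fn);P=cloud(c);ok=c['depth']>0
    print(fn,'desk z',np.median(P[ok&(abs(P[...,2])<.02)][:,2]))
    for n,(u,v) in S.items():
        ctr=onplane(c,u,v,np.mean(zr[n]))
        m=ok&(P[...,2]>zr[n][0])&(P[...,2]<zr[n][1])&(np.hypot(P[...,0]-ctr[0],P[...,1]-ctr[1])<.1)
        k,l,st,ce=cv2.connectedComponentsWithStats(m.astype(np.uint8))
        b=1+np.argmax(st[1:,4]);Q=P[l==b];print(n,len(Q),Q[:,2].mean().round(4),rect(Q),ctr.round(3))
        if n=='plate':
            h=ok&(P[...,2]>.030)&(P[...,2]<.05)&(np.hypot(P[...,0]-ctr[0],P[...,1]-ctr[1])<.06);print(' housing',h.sum(),rect(P[h]))
    for n,(u,v) in S.items(): 
        pass
a=load('side0')['pixels'];cr=[cv2.resize(a[v-60:v+60,u-60:u+60],(260,260),interpolation=cv2.INTER_CUBIC) for u,v in seeds['side0'].values()]
b=load('scene0')['pixels'];cr2=[cv2.resize(b[v-60:v+60,u-60:u+60],(260,260),interpolation=cv2.INTER_CUBIC) for u,v in seeds['scene0'].values()]
cv2.imwrite('pics/crops.png',np.vstack([np.hstack(cr),np.hstack(cr2)]))
for n,z in dict(jar=(425,.05,),).items(): pass
c=load('side0');P=cloud(c)
for n,(u,v) in dict(jar=(430,190),pen=(310,120),dish=(240,266),sdh=(400,172),sdt=(330,195),green1=(162,222),green2=(245,348),pink=(251,105)).items(): print(n,P[v,u].round(3))
E
python3 m1.py
```

```text
scene0 desk z -0.00045007574291922037
box 706 0.0447 (array([522.3, -27.1]), array([102.5, 124. ]), 87.4) [0.543 0.    0.045]
frame 515 0.0129 (array([ 535. , -268.7]), array([131.7, 105.3]), 14.7) [ 0.543 -0.26   0.014]
plate 861 0.0048 (array([478.1, 266.3]), array([102.5, 125.8]), 81.9) [0.481 0.27  0.007]
 housing 182 (array([479. , 265.5]), array([28.5, 58.2]), 78.7)
side0 desk z 0.000534175799615122
box 1526 0.0456 (array([523.3, -28.4]), array([ 99.4, 121.9]), 87.6) [ 0.514 -0.041  0.045]
frame 1905 0.0139 (array([ 539. , -270.3]), array([123.6,  96.5]), 12.3) [ 0.536 -0.272  0.014]
plate 1031 0.0056 (array([479.2, 265.1]), array([117.6, 123.6]), 84.3) [0.48  0.264 0.007]
 housing 201 (array([479. , 264.2]), array([26.1, 54.6]), 83.3)
jar [ 0.742 -0.175  0.17 ]
pen [0.762 0.224 0.058]
dish [ 0.398 -0.018  0.007]
sdh [ 0.856 -0.018  0.018]
sdt [0.673 0.025 0.012]
green1 [0.315 0.176 0.013]
green2 [ 0.311 -0.178  0.017]
pink [0.704 0.419 0.006]
```

View pics/crops.png

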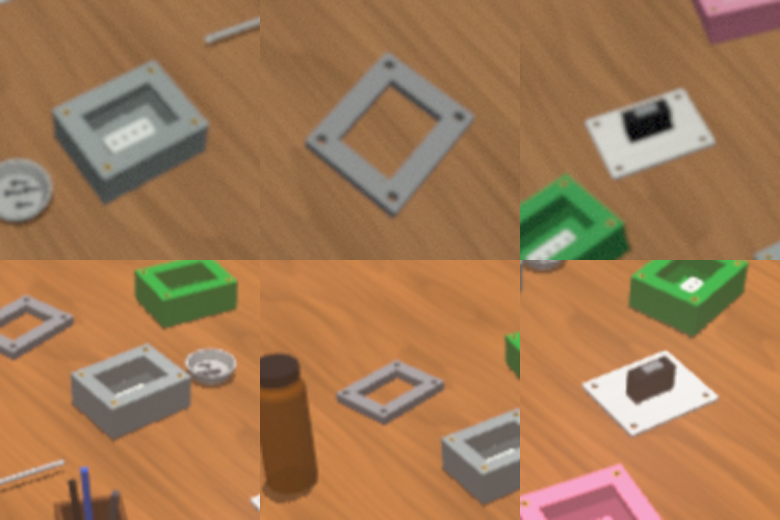

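>>> play_rows:
  plan:
    - [-32, 37, -3, -2]
    - [-64, 74, -6, -4]
    - [-96, 110, -9, -6]
    - [-128, 147, -12, -8]
    - [-160, 184, -15, -10]
    - [-192, 221, -18, -12]
    - [-224, 258, -21, -14]
    - [-254, 293, -21, -15.4]

```text
time: 0.95
tool_pos: [0.3815, 0.2784, 0.2607]
orientation: [2.219, 2.223, 0.002]
ft_force: [0.7, 0.5, -1.1]
gripper_width: 0.997
```

The crops confirm the grey box with brass inserts, the grey frame with its four holes, and the plate with its housing.

Run:
```python
from h import *
shot('wrist','w1')
```

>>> play_rows:
  plan:
    - [-48, 10, 2, 0]
    - [-96, 20, 4, 0]
    - [-144, 30, 6, 0]
    - [-192, 40, 8, 0]
    - [-240, 50, 10, 0]
    - [-288, 60, 12, 0]
    - [-336, 70, 16, 0]
    - [-384, 80, 20, 0]

```text
time: 1.8
tool_pos: [0.4611, -0.1055, 0.2402]
orientation: [2.221, 2.222, 0.001]
ft_force: [1.3, 0.7, 0.0]
gripper_width: 0.999
```

Run:
```python
from h import *
shot('wrist','w2')
a=np.hstack([load('w1')['pixels'],load('w2')['pixels']]);cv2.imwrite('pics/w12.png',cv2.resize(a,(800,300)))
```

```text
(no output)
```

View pics/w1.png

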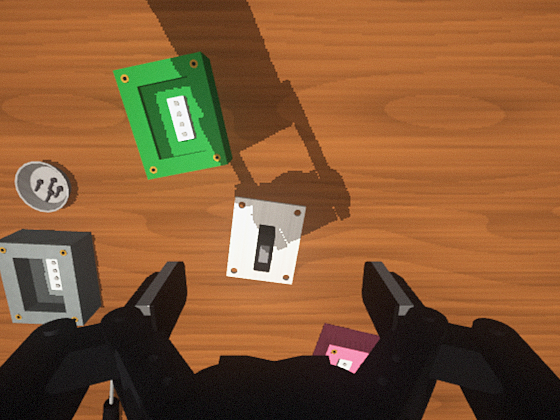

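View pics/w2.png

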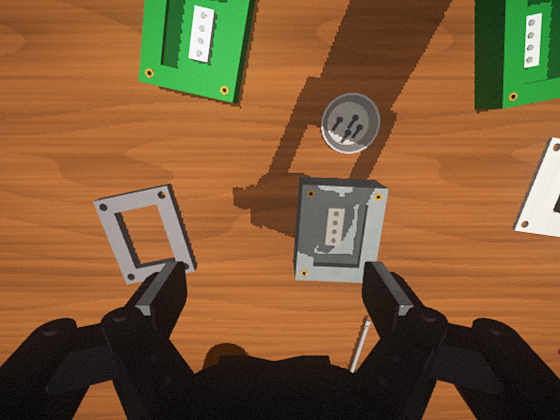

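w1 shows the plate with holes near (241,204), (297,213), (234,271) and (286,278), and its housing at (264,247). w2 shows frame holes at (103,207), (161,195) and (131,277), and box inserts at (311,193), (378,197) and (305,273); the fourth of each is hidden by a finger.

```bash
cat >> h.py <<'E'
L=np.array([[50,38],[-50,38],[-50,-38],[50,-38]])/1000.
def centroid(c,u,v,mode,w=6):
    p=c['pixels'][v-w:v+w+1,u-w:u+w+1].astype(float)
    if mode=='brass': q=p[...,2]-p[...,0]
    else: q=-p.sum(2)
    q=q-np.percentile(q,60); q[q<0]=0; q[q<.35*q.max()]=0
    k,l,st,ce=cv2.connectedComponentsWithStats((q>0).astype(np.uint8),connectivity=4)
    d=[np.hypot(*(ce[i]-w)) if st[i,4]>2 else 99 for i in range(1,k)]; q=q*(l==1+np.argmin(d))
    yy,xx=np.mgrid[-w:w+1,-w:w+1]; return u+(q*xx).sum()/q.sum(), v+(q*yy).sum()/q.sum()
def fit(W,idx):
    W=np.array(W)[:,:2];l=L[idx];a=l-l.mean(0);b=W-W.mean(0)
    th=np.arctan2((a[:,0]*b[:,1]-a[:,1]*b[:,0]).sum(),(a*b).sum())
    Rm=np.array([[np.cos(th),-np.sin(th)],[np.sin(th),np.cos(th)]]);t=W.mean(0)-Rm@l.mean(0)
    return t,np.degrees(th),np.linalg.norm(W-(l@Rm.T+t),axis=1)*1000
def measure(fn,pts,idx,z,mode,w=6):
    c=load(fn);px=[centroid(c,u,v,mode,w) for u,v in pts];W=[onplane(c,u,v,z) for u,v in px]
    t,th,res=fit(W,idx);print(fn,mode,np.round(px,1).tolist(),'centre mm',(t*1000).round(1),'deg',th.round(2),'res',res.round(1));return t,th
def delta(s,x,y,z,yaw):
    Rm=R.from_rotvec(s['orientation']).as_matrix();d=Rm.T@(np.array([x,y,z])-s['tool_pos'])*1000
    cur=np.degrees(np.arctan2(Rm[1,0],Rm[0,0]));print('from',np.round(s['tool_pos'],4),'yaw',cur.round(2),'rows',d.round(1),'spin',round(cur-yaw,2))
E
python3 - <<'E'
from h import *
# +y right, +x down. idx0=(+x,+y)=lower right;1=(-x,+y) upper right;2 upper left;3 lower left
measure('w2',[(161,195),(103,207),(131,277)],[1,2,3],.014,'dark')
measure('w2',[(378,197),(311,193),(305,273)],[1,2,3],.046,'brass')
measure('w1',[(286,278),(297,213),(241,204),(234,271)],[0,1,2,3],.005,'dark')
E
```

```text
w2 dark [[160.8, 194.8], [102.9, 206.9], [130.6, 276.4]] centre mm [ 538.4 -271.3] deg 12.02 res [0.3 0.2 0.1]
w2 brass [[378.0, 196.5], [310.4, 193.4], [303.5, 272.5]] centre mm [523.5 -28.8] deg -2.88 res [0.2 0.1 0. ]
w1 dark [[285.5, 277.0], [297.1, 212.4], [241.6, 204.3], [233.5, 270.3]] centre mm [479.1 265.5] deg -8.43 res [0.2 0.1 0.4 0.3]
```

>>> play_rows:
  plan:
    - [-26, 14, 30, -3]
    - [-52, 28, 60, -6]
    - [-78, 42, 90, -9]
    - [-104, 56, 120, -12]
    - [-129, 69.5, 150, -12]
    - [-129, 69.5, 155, -12]
    - [-129, 69.5, 155, -12]
    - [-129, 69.5, 155, -12]
  fingers: 59

```text
time: 2.65
tool_pos: [0.531, -0.232, 0.0863]
orientation: [1.975, 2.442, 0.001]
ft_force: [0.4, -0.4, 0.6]
gripper_width: 0.592
```

Run:
```python
from h import *
c=shot('wrist','w3'); delta(c['s'],.5305,-.2341,.012,102)
```

```text
from [ 0.531  -0.232   0.0863] yaw 102.09 rows [-1.9 -1.  74.3] spin 0.09
```

View pics/w3.png

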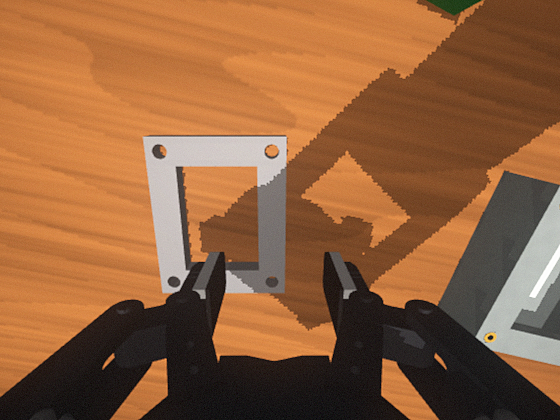

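The fingers (u≈215 and 335) straddle the right-hand bar (u≈272), with the left finger over the window. The holes are at (159,151), (272,151), (174,281) and (272,281).

Run:
```python
from h import *
c=load('w3')
W=[onplane(c,u,v,.014) for u,v in [(272,281),(272,151.5),(159.5,151.5),(174,281.5)]]
t,th,res=fit(W,[0,1,2,3]);print(t,th,res)
```

```text
[ 0.53834607 -0.27077632] 12.04278087333581 [0.29635281 0.22552831 0.10127924 0.15563333]
```

>>> play_rows:
  plan:
    - [-2, -1, 20, 0]
    - [-2, -1, 40, 0]
    - [-2, -1, 55, 0]
    - [-2, -1, 65, 0]
    - [-2, -1, 72, 0]
    - [-2, -1, 74, 0]
    - [-2, -1, 74, 0]
    - [-2, -1, 74, 0]

```text
time: 3.5
tool_pos: [0.5307, -0.2351, 0.012]
orientation: [1.975, 2.441, 0.0]
ft_force: [0.9, -0.4, -0.0]
gripper_width: 0.592
```

>>> play_rows:
  plan:
    - [0, 0, 0, 0]
    - [0, 0, 0, 0]
    - [0, 0, 0, 0]
    - [0, 0, 0, 0]
    - [0, 0, 0, 0]
    - [0, 0, 0, 0]
    - [0, 0, 0, 0]
    - [0, 0, 0, 0]
  fingers: 0

```text
time: 4.3
tool_pos: [0.5307, -0.2351, 0.0121]
orientation: [1.975, 2.442, 0.0]
ft_force: [-0.8, 0.6, 5.6]
gripper_width: 0.216
```

Run:
```python
from h import *
c=shot('wrist','w4'); print(c['s']['tool_pos'],c['s']['orientation'],c['s']['gripper_width'],c['s']['ft_force'])
```

```text
[ 0.53069981 -0.23513776  0.01208379] [1.97508133e+00 2.44151126e+00 1.98019098e-04] 0.2158635793360516 [-0.81351759  0.61273839  5.63163497]
```

View pics/w4.png

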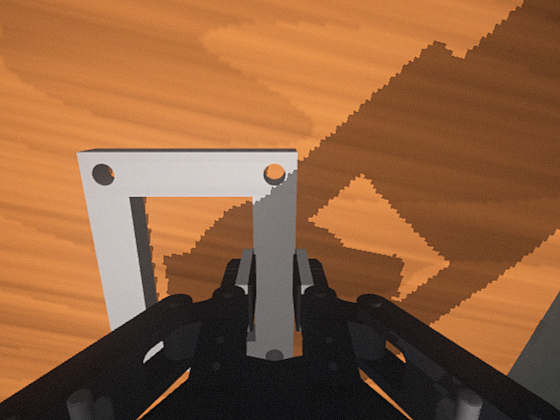

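Gripped: the opening is 18 mm on the 20 mm bar, which lies between the pads in the picture. Holes are visible at (103,174), (274,173) and (275,355). Now lift.

>>> play_rows:
  plan:
    - [0, 0, -5, 0]
    - [0, 0, -15, 0]
    - [0, 0, -30, 0]
    - [0, 0, -50, 0]
    - [0, 0, -70, 0]
    - [0, 0, -85, 0]
    - [0, 0, -90, 0]
    - [0, 0, -90, 0]

```text
time: 5.15
tool_pos: [0.5307, -0.2351, 0.1025]
orientation: [1.975, 2.441, 0.0]
ft_force: [-0.8, -0.2, -1.0]
gripper_width: 0.21
```

Run:
```python
from h import *
c=shot('wrist','w5'); print(c['s']['tool_pos'],c['s']['orientation'],c['s']['gripper_width'],c['s']['ft_force'],c['s']['ft_torque'])
shot('side','s5');shot('scene','c5')
```

```text
[ 0.53069842 -0.23510952  0.10254925] [1.97460845e+00 2.44076733e+00 4.83511857e-04] 0.20994730034758813 [-0.81201023 -0.20631889 -0.95949652] [ 0.02478704  0.00551446 -0.08316617]
```

View pics/w5.png

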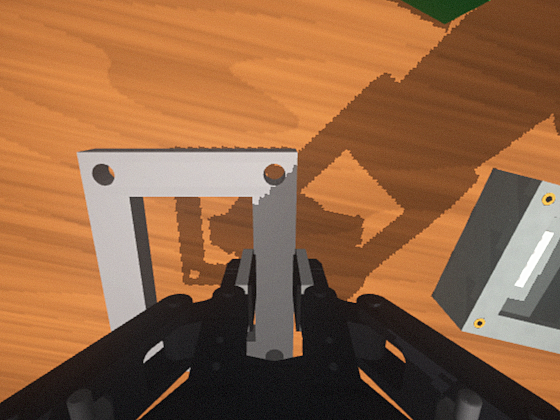

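View pics/s5.png

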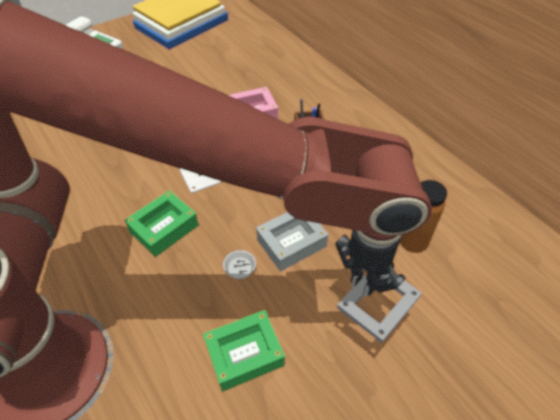

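Run:
```python
from h import *
c=load('w5');P=cloud(c)
for u,v in [(95,200),(110,290),(150,170),(200,170),(240,175),(285,180),(275,230),(275,300)]: print((u,v),P[v,u].round(4))
cv2.imwrite('pics/w5c.png',cv2.resize(c['pixels'][140:210,60:320],None,fx=3,fy=3,interpolation=cv2.INTER_CUBIC))
```

```text
(95, 200) [ 0.5101 -0.3222  0.1056]
(110, 290) [ 0.5565 -0.3136  0.1049]
(150, 170) [ 0.4912 -0.2991  0.1055]
(200, 170) [ 0.4867 -0.2777  0.1051]
(240, 175) [ 0.4853 -0.2601  0.1047]
(285, 180) [ 0.4834 -0.2401  0.1048]
(275, 230) [ 0.5076 -0.2395  0.1052]
(275, 300) [ 0.5451 -0.2314  0.1046]
```

View pics/w5c.png

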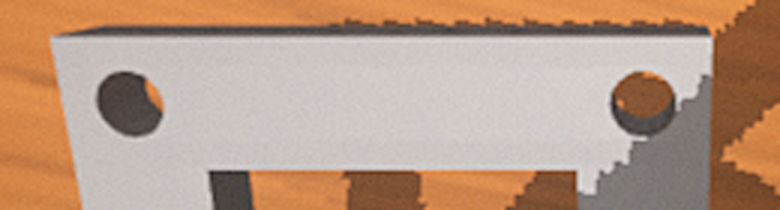

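Run:
```python
from h import *
c=load('w5');z=.1050
q=[(103.3,174.3),(274.3,174.7),(275,356)]
W=[onplane(c,u-.17,v-.17,z) for u,v in q]
t,th,res=fit(W,[2,1,0]);print(t,th,res)
C=[onplane(c,u-.17,v-.17,z)[:2] for u,v in [(77.3,152.3),(297.3,152.3)]];d=C[1]-C[0];print('edge',np.linalg.norm(d),np.degrees(np.arctan2(d[1],d[0]))-90,(C[0]+C[1])/2+.06*d[[1,0]]*[1,-1]/np.linalg.norm(d))
s=c['s'];Rm=R.from_rotvec(s['orientation']).as_matrix();yaw=np.degrees(np.arctan2(Rm[1,0],Rm[0,0]))
o=t-s['tool_pos'][:2];rot=lambda a:R.from_euler('z',a,degrees=True).as_matrix()[:2,:2]
off=rot(-th)@o;print('yaw-th',yaw-th,'tcp in frame',-off)
bt=np.array([.5235,-.0288]);bth=-2.88
tgt=bt-rot(bth)@off;ty=bth+yaw-th;print('target',tgt,ty);delta(s,*tgt,.115,ty)
```

```text
[ 0.53848025 -0.27190921] 12.110642678908546 [0.11596341 0.30324697 0.21073834]
edge 0.0953632438014802 11.99759739814344 [ 0.53881379 -0.27179551]
yaw-th 89.94278984399392 tcp in frame [0.00011194 0.03761332]
target [0.52550166 0.00876019] 87.06278984399393
from [ 0.5307 -0.2351  0.1025] yaw 102.05 rows [239.6  45.9 -12.7] spin 14.99
```

>>> play_rows:
  plan:
    - [12, 2.3, 0, 0.8]
    - [41, 8, 0, 2.5]
    - [81, 15.6, 0, 5]
    - [125, 24, 0, 7.8]
    - [168, 32, 0, 10.5]
    - [206, 39.5, 0, 13]
    - [230, 44, 0, 14.4]
    - [239.6, 45.9, 0, 15]

```text
time: 6.1
tool_pos: [0.5239, 0.0113, 0.1]
orientation: [-2.274, -2.165, 0.002]
ft_force: [0.4, -0.3, -0.8]
gripper_width: 0.217
```

>>> play_rows:
  plan:
    - [0, 0, 5, 0]
    - [0, 0, 12, 0]
    - [0, 0, 18, 0]
    - [0, 0, 22, 0]
    - [0, 0, 24, 0]
    - [0, 0, 24, 0]
    - [0, 0, 24, 0]
    - [0, 0, 24, 0]

```text
time: 6.9
tool_pos: [0.5253, 0.009, 0.0777]
orientation: [2.277, 2.163, 0.001]
ft_force: [0.2, -0.0, -0.6]
gripper_width: 0.215
```

Run:
```python
from h import *
c=shot('wrist','w6'); s=c['s'];print(s['gripper_width'],s['ft_force'])
delta(s,.5255,.0088,.0585,87.06)
shot('side','s6')
```

```text
0.21462991948646645 [ 0.19990425 -0.0442172  -0.59638581]
from [0.5253 0.009  0.0777] yaw 87.05 rows [-0.2  0.2 19.2] spin -0.01
```

View pics/w6.png

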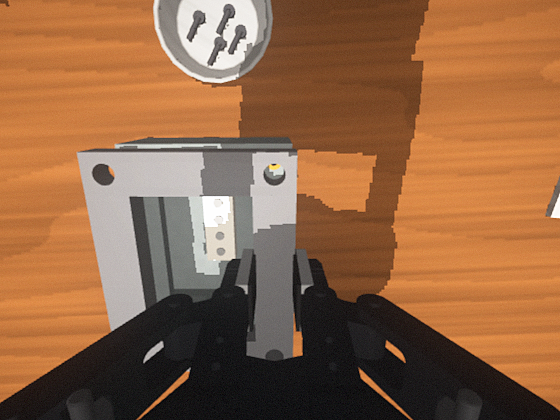

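View pics/s6.png

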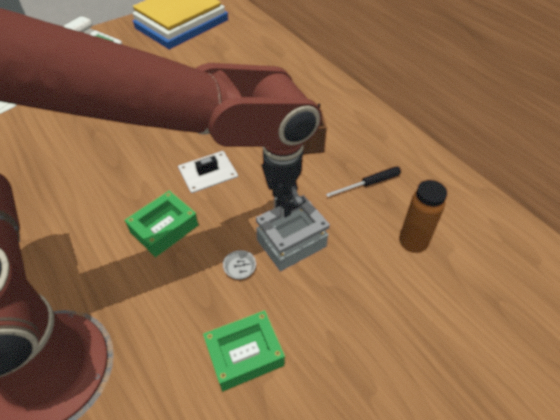

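The frame hangs level over the box. Brass shows at (274,167) through the right-hand hole at (274,174). I'll lower it to about 2 mm above the rim and look again.

>>> play_rows:
  plan:
    - [0, 0, 4, 0]
    - [0, 0, 9, 0]
    - [0, 0, 13, 0]
    - [0, 0, 16, 0]
    - [0, 0, 17, 0]
    - [0, 0, 17, 0]
    - [0, 0, 17, 0]
    - [0, 0, 17, 0]

```text
time: 7.8
tool_pos: [0.5252, 0.0091, 0.0605]
orientation: [2.277, 2.163, 0.0]
ft_force: [0.1, 0.3, -1.1]
gripper_width: 0.213
```

Run:
```python
from h import *
c=shot('wrist','w7'); s=c['s'];print(s['gripper_width'],s['ft_force'])
delta(s,.5255,.0088,.0585,87.06)
a=c['pixels'];cr=[cv2.resize(a[150:200,u-25:u+25],(390,390),interpolation=cv2.INTER_CUBIC) for u in (103,274)]
cv2.imwrite('pics/w7c.png',np.hstack(cr))
```

```text
0.212570831286034 [ 0.06792067  0.27109871 -1.12443177]
from [0.5252 0.0091 0.0605] yaw 87.06 rows [-0.3  0.3  2. ] spin -0.0
```

View pics/w7c.png

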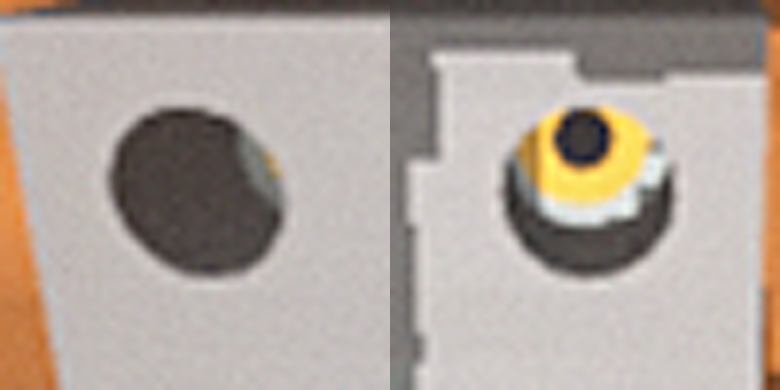

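Run:
```python
from h import *
c=load('w7')
a=onplane(c,273.1,167.0,.046);b=onplane(c,273.9,173.9,.0628);print(a,b,(b-a)*1000)
print(onplane(c,103.1-.5,174.2-.5,.0628))
bt=np.array([.5235,-.0288]);print(bt+R.from_euler('z',-2.88,degrees=True).as_matrix()[:2,:2]@L[1],bt+R.from_euler('z',-2.88,degrees=True).as_matrix()[:2,:2]@L[2])
```

```text
[0.47493809 0.01138812 0.046     ] [0.47513903 0.01176178 0.0628    ] [ 0.20093704  0.37366057 16.8       ]
[ 0.47105767 -0.06405461  0.0628    ]
[0.47547244 0.01166422] [ 0.47165387 -0.06423979]
```

The hole is within 0.4 mm of the thread. I'll set it down and release.

>>> play_rows:
  plan:
    - [-0.2, 0.2, 0.8, 0]
    - [-0.2, 0.2, 1.6, 0]
    - [-0.2, 0.2, 2.2, 0]
    - [-0.2, 0.2, 2.6, 0]
    - [-0.2, 0.2, 2.6, 0]
    - [-0.2, 0.2, 2.6, 0]
    - [-0.2, 0.2, 2.6, 0]
    - [-0.2, 0.2, 2.6, 0]

```text
time: 8.65
tool_pos: [0.5252, 0.0089, 0.0581]
orientation: [-2.278, -2.164, 0.0]
ft_force: [-3.9, -0.0, 6.4]
gripper_width: 0.212
```

>>> play_rows:
  plan:
    - [0, 0, 0, 0]
    - [0, 0, 0, 0]
    - [0, 0, 0, 0]
    - [0, 0, 0, 0]
    - [0, 0, 0, 0]
    - [0, 0, -5, 0]
    - [0, 0, -15, 0]
    - [0, 0, -30, 0]
  fingers: 55

```text
time: 9.45
tool_pos: [0.5247, 0.009, 0.0881]
orientation: [-2.277, -2.163, 0.001]
ft_force: [-0.3, 1.0, 0.6]
gripper_width: 0.549
```

>>> play_rows:
  plan:
    - [0, 0, -30, 0]
    - [0, -10, -70, 0]
    - [0, -20, -110, 0]
    - [0, -40, -145, 0]
    - [0, -50, -160, 0]
    - [0, -50, -160, 0]
    - [0, -50, -160, 0]
    - [0, -50, -160, 0]
  fingers: 60

```text
time: 10.25
tool_pos: [0.4749, 0.0115, 0.2463]
orientation: [-2.277, -2.162, 0.002]
ft_force: [-0.7, -1.2, -0.1]
gripper_width: 0.603
```

Run:
```python
from h import *
c=shot('wrist','w8'); s=c['s'];print(s['gripper_width'],s['ft_force'],s['tool_pos'])
```

```text
0.6027379679626066 [-0.73433633 -1.17899995 -0.09731945] [0.4748788  0.01151592 0.24630057]
```

View pics/w8.png

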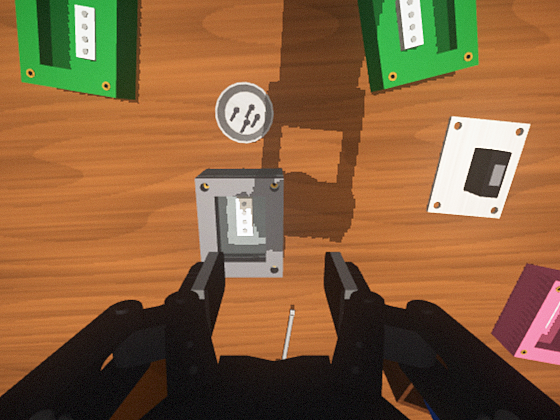

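The frame is seated on the box, with brass visible through its holes at (204,187) and (276,185). The plate at right has holes at (459,125), (522,131), (437,205) and (494,211).

Run:
```python
from h import *
measure('w8',[(494,211),(522,131),(459,125),(437,205)],[0,1,2,3],.005,'dark')
c=load('w8');a=c['pixels']
cr=[cv2.resize(a[v-15:v+15,u-15:u+15],(260,260),interpolation=cv2.INTER_CUBIC) for u,v in [(204,187),(276,185),(275,270)]]
cv2.imwrite('pics/w8c.png',np.hstack(cr))
bt=np.array([.5235,-.0288]);Rm=R.from_euler('z',-2.88,degrees=True).as_matrix()[:2,:2]
Mi=np.linalg.inv(c['M'])
for i in (2,1,0):
  for z in (.046,.060):
    p=(Mi@np.array([*(bt+Rm@L[i]),z,1]))[:3];print(i,z,p[0]/p[2]*c['fx']+c['cx'],p[1]/p[2]*c['fy']+c['cy'])
```

```text
w8 dark [[494.0, 209.9], [519.5, 131.2], [457.8, 125.3], [436.9, 204.8]] centre mm [479.4 266.2] deg -8.29 res [0.1 0.2 0.1 0.2]
2 0.046 206.73178116052532 184.17369948184546
2 0.06 204.01901581102473 187.04261725089884
1 0.046 273.84572613477803 184.00878250949864
1 0.06 273.856901318523 186.87058438482248
0 0.046 274.037136011481 263.50711464477587
0 0.06 274.0545206239872 269.0942618006982
```

View pics/w8c.png

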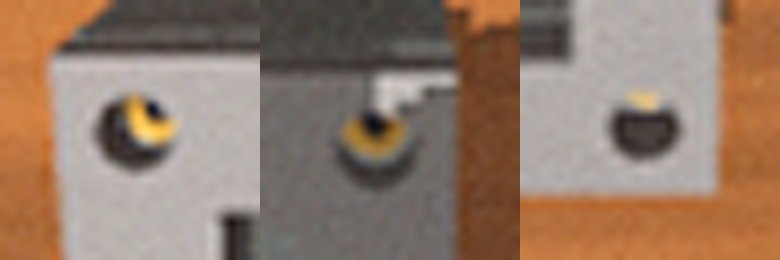

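The frame holes match the predicted positions within about 0.5 px. The plate is at (479.3, 266.0) mm, −8.35°.

Run:
```python
from h import *
delta(r.sense(),.4793,.2659,.11,81.65)
```

```text
from [0.4748 0.0115 0.246 ] yaw 87.05 rows [254.2  -8.2 136.1] spin 5.4
```

>>> play_rows:
  plan:
    - [20, -1, 3, 0.5]
    - [60, -2, 15, 1.3]
    - [103, -3, 35, 2.2]
    - [148, -5, 58, 3.2]
    - [192, -6, 82, 4.2]
    - [228, -7, 108, 5]
    - [248, -8, 126, 5.4]
    - [254.2, -8.2, 136, 5.4]

```text
time: 11.1
tool_pos: [0.478, 0.2669, 0.1078]
orientation: [-2.373, -2.056, 0.009]
ft_force: [0.2, -0.2, 0.0]
gripper_width: 0.601
```

Run:
```python
from h import *
c=shot('wrist','w9'); delta(c['s'],.4793,.2659,.022,81.65)
```

```text
from [0.478  0.2669 0.1078] yaw 81.81 rows [-0.6  1.9 85.8] spin 0.16
```

View pics/w9.png

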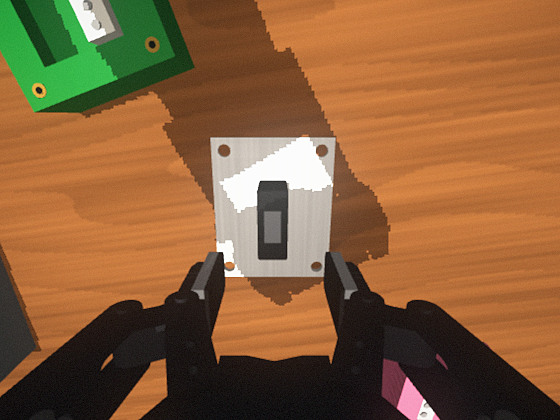

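The housing at (273,220) is centred between the fingers. Descend.

>>> play_rows:
  plan:
    - [0, 0, 15, 0]
    - [0, 0, 35, 0]
    - [0, 0, 55, 0]
    - [0, 0, 68, 0]
    - [0, 0, 73, 0]
    - [0, 0, 75, 0]
    - [0, 0, 75, 0]
    - [0, 0, 75, 0]

```text
time: 11.95
tool_pos: [0.4809, 0.266, 0.0378]
orientation: [2.377, 2.053, 0.003]
ft_force: [-0.2, -0.9, 0.7]
gripper_width: 0.596
```

Run:
```python
from h import *
c=shot('wrist','w10'); delta(c['s'],.4793,.2659,.022,81.65)
```

```text
from [0.4809 0.266  0.0378] yaw 81.65 rows [-0.3 -1.6 15.8] spin 0.0
```

View pics/w10.png

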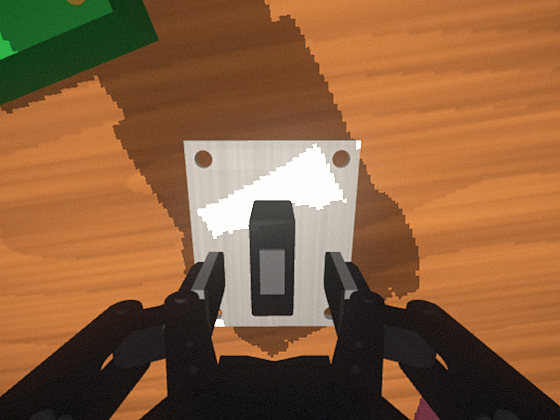

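>>> play_rows:
  plan:
    - [-0.2, -1.5, 5, 0]
    - [-0.2, -1.5, 10, 0]
    - [-0.2, -1.5, 14, 0]
    - [-0.2, -1.5, 16, 0]
    - [-0.2, -1.5, 16, 0]
    - [-0.2, -1.5, 16, 0]
    - [-0.2, -1.5, 16, 0]
    - [-0.2, -1.5, 16, 0]

```text
time: 12.8
tool_pos: [0.4788, 0.2659, 0.0209]
orientation: [2.377, 2.054, 0.001]
ft_force: [-0.8, 0.1, -0.3]
gripper_width: 0.6
```

>>> play_rows:
  plan:
    - [0, 0, 0, 0]
    - [0, 0, 0, 0]
    - [0, 0, 0, 0]
    - [0, 0, 0, 0]
    - [0, 0, 0, 0]
    - [0, 0, 0, 0]
    - [0, 0, 0, 0]
    - [0, 0, 0, 0]
  fingers: 0

```text
time: 13.6
tool_pos: [0.4789, 0.2659, 0.021]
orientation: [2.377, 2.054, 0.001]
ft_force: [0.4, 0.0, 3.7]
gripper_width: 0.244
```

>>> play_rows:
  plan:
    - [0, 0, -4, 0]
    - [0, 0, -12, 0]
    - [0, 0, -28, 0]
    - [0, 0, -48, 0]
    - [0, 0, -70, 0]
    - [0, 0, -88, 0]
    - [0, 0, -97, 0]
    - [0, 0, -100, 0]

```text
time: 14.4
tool_pos: [0.4794, 0.2661, 0.1227]
orientation: [2.376, 2.053, 0.004]
ft_force: [0.8, 0.8, -1.6]
gripper_width: 0.245
```

Run:
```python
from h import *
c=shot('wrist','w11');s=c['s'];print(s['tool_pos'],s['gripper_width'],s['ft_force'],s['ft_torque'])
P=cloud(c)
for u,v in [(150,190),(200,165),(270,165),(340,165),(380,190),(190,230)]: print((u,v),P[v,u].round(4))
```

```text
[0.47938069 0.26607995 0.12268233] 0.24548114896519194 [ 0.82688876  0.75086702 -1.61567408] [ 0.06158325 -0.01779936 -0.01406515]
(150, 190) [0.4524 0.1611 0.0006]
(200, 165) [0.4374 0.2089 0.    ]
(270, 165) [0.4288 0.2716 0.1057]
(340, 165) [0.4334 0.306  0.1081]
(380, 190) [ 0.482  0.36  -0.   ]
(190, 230) [0.4565 0.2245 0.1076]
```

View pics/w11.png

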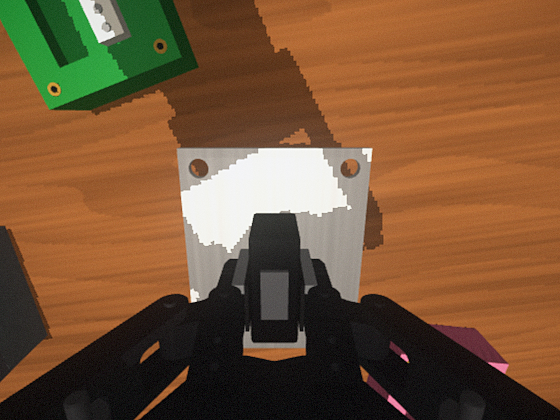

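The plate is lifted, with holes visible at (198,168) and (350,168). Next I check its tilt and its pose in the hand.

```bash
cat > tilt.py <<'E'
from h import *
import sys
def tilt(fn,zlo,zhi):
    c=load(fn);P=cloud(c);m=(c['depth']>0)&(P[...,2]>zlo)&(P[...,2]<zhi)
    v,u=np.mgrid[:420,:560];m&=(u>175)&(u<375)&(v>145)&(v<300)
    m&=~((u>225)&(u<325)&(v>205)); m=cv2.erode(m.astype(np.uint8),np.ones((5,5)))>0
    Q=P[m];A=np.c_[Q[:,:2]-Q[:,:2].mean(0),np.ones(len(Q))];k,*_=np.linalg.lstsq(A,Q[:,2],rcond=None)
    x=c['s'];Rm=R.from_rotvec(x['orientation']).as_matrix()
    n=np.array([-k[0],-k[1],1]);n/=np.linalg.norm(n)
    print(len(Q),'mean z',k[2].round(4),'slope deg x,y',np.degrees(k[:2]).round(2),'std',(Q[:,2]-A@k).std().round(4),'tool z',Rm[:,2].round(4),'n in tool',(Rm.T@n).round(4))
if __name__=='__main__': tilt(sys.argv[1],float(sys.argv[2]),float(sys.argv[3]))
E
python3 tilt.py w11 .095 .118
python3 - <<'E'
from h import *
c=load('w11');a=c['pixels']
cv2.imwrite('pics/w11c.png',np.hstack([cv2.resize(a[138:198,u-30:u+30],(390,390),interpolation=cv2.INTER_CUBIC) for u in (198,350)]))
E
```

```text
13493 mean z 0.107 slope deg x,y [0.16 0.11] std 0.0006 tool z [ 0.0027  0.0011 -1.    ] n in tool [-9.e-04  1.e-04 -1.e+00]
```

View pics/w11c.png

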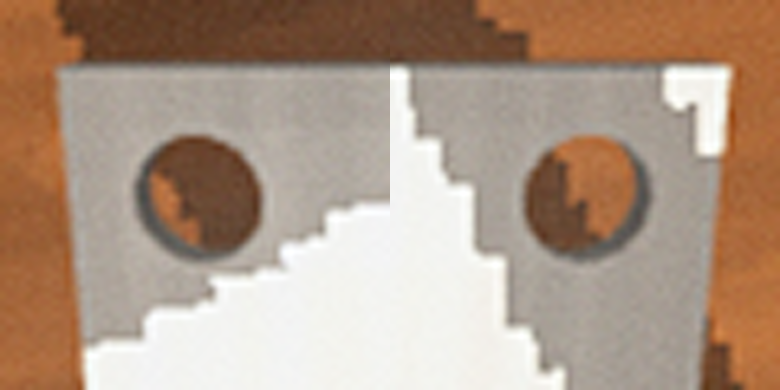

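Run:
```python
from h import *
c=load('w11');z=.1067;s=c['s']
W=[onplane(c,198.0,167.7,z),onplane(c,349.8,168.0,z)]
t,th,res=fit(W,[2,1]);print('plate',t,th,res)
C=[onplane(c,u,v,z)[:2] for u,v in [(176.4,148),(372.1,148)]];d=C[1]-C[0];print('edge',np.linalg.norm(d),np.degrees(np.arctan2(d[1],d[0]))-90,(C[0]+C[1])/2+.06*d[[1,0]]*[1,-1]/np.linalg.norm(d))
Rm=R.from_rotvec(s['orientation']).as_matrix();yaw=np.degrees(np.arctan2(Rm[1,0],Rm[0,0]))
rot=lambda a:R.from_euler('z',a,degrees=True).as_matrix()[:2,:2]
off=rot(-th)@(t-s['tool_pos'][:2]);print('yaw-th',yaw-th,'tcp in plate',-off)
bt=np.array([.5235,-.0288]);bth=-2.88
tgt=bt-rot(bth)@off;ty=bth+yaw-th;print('target',tgt,ty);delta(s,*tgt,.1227,ty)
```

```text
plate [0.47974867 0.26600411] -8.542385042284682 [0.04633141 0.04633141]
edge 0.09619428958926284 -8.418459494554625 [0.47996194 0.26626341]
yaw-th 90.19930491382576 tcp in plate [-3.75170697e-04  2.03376555e-05]
target [ 0.52312633 -0.02876084] 87.31930491382576
from [0.4794 0.2661 0.1227] yaw 81.66 rows [-2.854e+02  8.610e+01 -2.000e-01] spin -5.66
```

>>> play_rows:
  plan:
    - [-10, 3, 0, -0.2]
    - [-30, 9, 0, -0.6]
    - [-60, 18, 0, -1.2]
    - [-95, 28.6, 0, -1.9]
    - [-133, 40, 0, -2.6]
    - [-171, 51.6, 0, -3.4]
    - [-205, 61.8, 0, -4]
    - [-235, 71, 0, -4.6]

```text
time: 15.25
tool_pos: [0.5137, 0.0206, 0.1192]
orientation: [-2.292, -2.146, 0.003]
ft_force: [0.4, 0.3, -1.0]
gripper_width: 0.246
```

Run:
```python
from h import *
delta(r.sense(),.5231,-.0288,.12,87.25)
```

```text
from [0.5137 0.0206 0.1192] yaw 86.23 rows [-48.7  12.6  -0.8] spin -1.02
```

>>> play_rows:
  plan:
    - [-20, 6, 0, -0.4]
    - [-35, 10.5, 0, -0.7]
    - [-45, 13.5, 0, -0.9]
    - [-50, 15, 0, -1]
    - [-50.4, 15.1, 0, -1]
    - [-50.4, 15.1, 0, -1]
    - [-50.4, 15.1, 0, -1]
    - [-50.4, 15.1, 0, -1]

```text
time: 16.05
tool_pos: [0.5264, -0.0277, 0.1207]
orientation: [-2.273, -2.169, -0.0]
ft_force: [0.7, 0.3, -1.7]
gripper_width: 0.243
```

```bash
python3 - <<'E'
from h import *
c=shot('wrist','w12');delta(c['s'],.5231,-.0288,.091,87.25);print(c['s']['gripper_width'],c['s']['orientation'])
shot('side','s12')
E
python3 tilt.py w12 .095 .118
```

```text
from [ 0.5264 -0.0277  0.1207] yaw 87.31 rows [-1.2 -3.3 29.7] spin 0.06
0.24268196847239418 [-2.27285883e+00 -2.16868561e+00 -3.33975628e-05]
13559 mean z 0.105 slope deg x,y [-0.    0.08] std 0.0006 tool z [-0.e+00  1.e-04 -1.e+00] n in tool [-1.4e-03  1.0e-04 -1.0e+00]
```

View pics/w12.png

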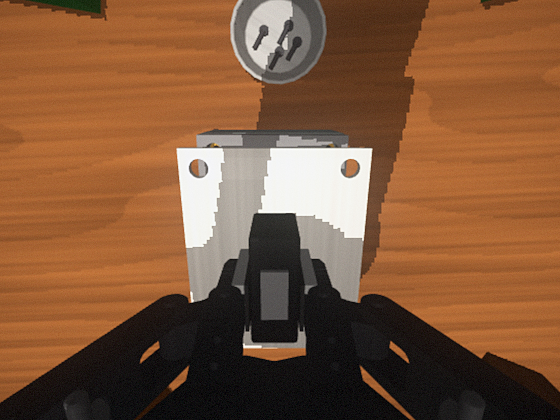

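View pics/s12.png

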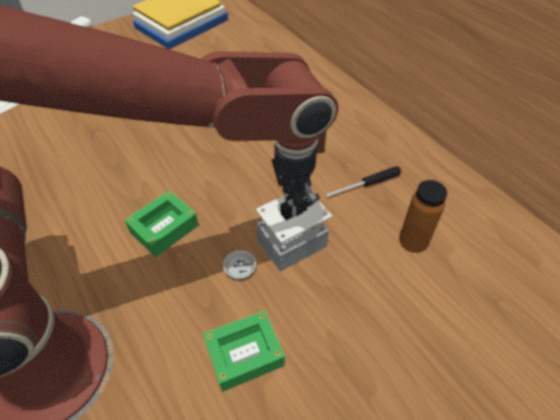

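The plate is level. Its holes are at (198,168) and (350,168), in the same place in the hand. Now correct and lower to the hover height.

>>> play_rows:
  plan:
    - [-0.6, -1.5, 4, 0]
    - [-1.2, -3.3, 10, 0]
    - [-1.2, -3.3, 16, 0]
    - [-1.2, -3.3, 22, 0]
    - [-1.2, -3.3, 26, 0]
    - [-1.2, -3.3, 28, 0]
    - [-1.2, -3.3, 29, 0]
    - [-1.2, -3.3, 29, 0]

```text
time: 16.95
tool_pos: [0.5233, -0.0294, 0.0917]
orientation: [2.274, 2.168, 0.0]
ft_force: [-0.1, 0.5, -2.2]
gripper_width: 0.248
```

>>> play_rows:
  plan:
    - [0, 0, 0, 0]
    - [0, 0, 0, 0]
    - [0, 0, 0, 0]
    - [0, 0, 0, 0]
    - [0, 0, 0, 0]
    - [0, 0, 0, 0]
    - [0, 0, 0, 0]
    - [0, 0, 0, 0]

```text
time: 17.75
tool_pos: [0.5232, -0.0293, 0.0917]
orientation: [-2.274, -2.168, -0.0]
ft_force: [-0.6, -0.3, -2.2]
gripper_width: 0.242
```

```bash
python3 - <<'E'
from h import *
c=shot('wrist','w13');delta(c['s'],.5231,-.0288,.091,87.25);print(c['s']['gripper_width'],c['s']['ft_force'])
shot('side','s13');shot('scene','c13')
a=c['pixels']
top=np.hstack([cv2.resize(a[138:198,u-30:u+30],(390,390),interpolation=cv2.INTER_CUBIC) for u in (198,350)])
cv2.imwrite('pics/w13c.png',top)
b=[cv2.resize(load(n)['pixels'][v-45:v+45,u-60:u+60],(400,300),interpolation=cv2.INTER_CUBIC) for n,u,v in (('s13',292,230),('c13',263,200))]
cv2.imwrite('pics/sc13.png',np.hstack(b))
E
python3 tilt.py w13 .065 .085
```

```text
from [ 0.5232 -0.0293  0.0917] yaw 87.26 rows [ 0.5 -0.1  0.7] spin 0.01
0.2421723744630358 [-0.57987124 -0.25637573 -2.22819243]
13924 mean z 0.0761 slope deg x,y [-0.02  0.07] std 0.0006 tool z [ 0.  0. -1.] n in tool [-1.1e-03  4.0e-04 -1.0e+00]
```

View pics/w13c.png

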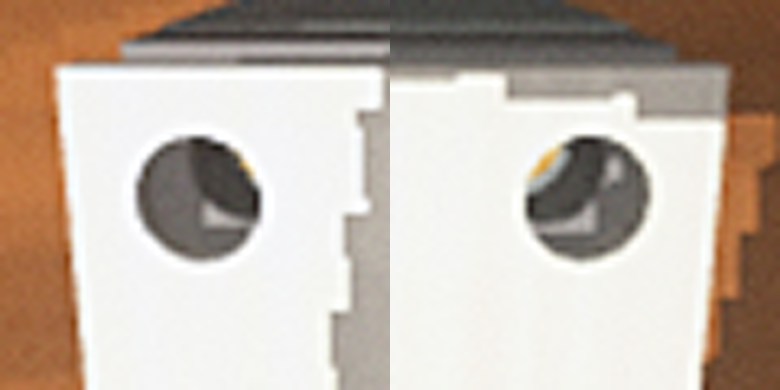

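View pics/sc13.png

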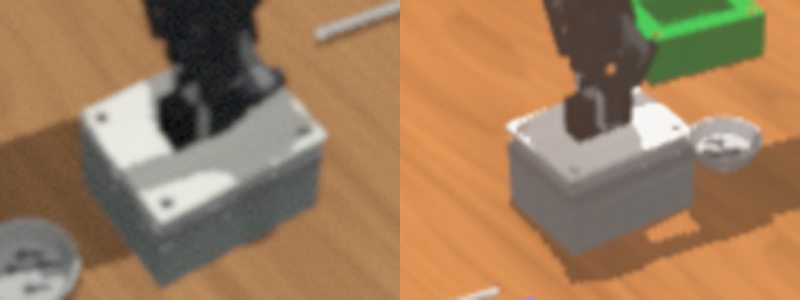

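View pics/c13.png

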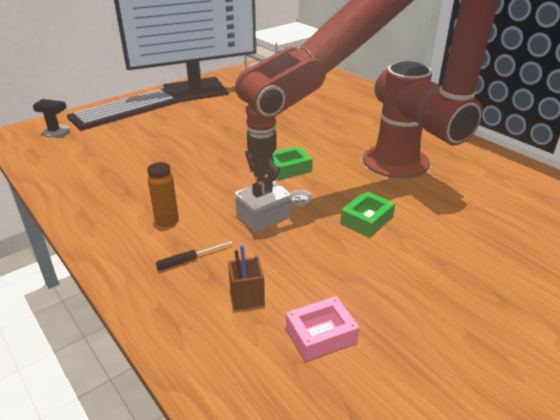

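Hover: the plate's underside is at about 71 mm, 11 mm above the frame's top. Now the numeric check of the holes against the threads.

Run:
```python
from h import *
c=load('w13');z=.0759
# crop coords -> px
W=[onplane(c,168+199/6.5-.5,138+198/6.5-.5,z),onplane(c,320+198/6.5-.5,138+198/6.5-.5,z)]
t,th,res=fit(W,[2,1]);print('plate',t,th,res)
bt=np.array([.5235,-.0288]);rot=lambda a:R.from_euler('z',a,degrees=True).as_matrix()[:2,:2]
print('hole-thread err mm',((t+L@rot(th).T)-(bt+L@rot(-2.88).T))*1000)
# frame top back edge corners expected vs image
Mi=np.linalg.inv(c['M'])
for l in [(-.06,-.048),(-.06,.048)]:
    p=(Mi@np.array([*(bt+rot(-2.88)@np.array(l)),.06,1]))[:3];print('frame corner px',p[0]/p[2]*c['fx']+c['cx'],p[1]/p[2]*c['fy']+c['cy'])
# threads/frame hole centres px
for i in (2,1):
  for zz in (.046,.06):
    p=(Mi@np.array([*(bt+rot(-2.88)@L[i]),zz,1]))[:3];print(i,zz,p[0]/p[2]*c['fx']+c['cx'],p[1]/p[2]*c['fy']+c['cy'])
# side cam: plate top outline
for n,s in (('s13',(292,230)),('c13',(263,200))):
    c=load(n);P=cloud(c);m=(c['depth']>0)&(P[...,2]>.071)&(P[...,2]<.083)&(np.hypot(P[...,0]-.5235,P[...,1]+.0288)<.085)
    print(n,P[m][:,2].mean(),cv2.minAreaRect((P[m][:,:2]*1000).astype(np.float32)))
```

```text
plate [ 0.52358478 -0.02924759] -2.8141229578397606 [0.04783565 0.04783565]
hole-thread err mm [[ 0.04400091 -0.38800362]
 [ 0.03828998 -0.50283883]
 [ 0.12556473 -0.50717913]
 [ 0.13127566 -0.39234393]]
frame corner px 186.2622034089723 144.19358666554783
frame corner px 363.60059735982026 144.41733931065892
2 0.046 210.97853890390462 158.9636450112531
2 0.06 205.96016677594895 162.6665316233332
1 0.046 338.645084391562 159.11520042445932
1 0.06 343.85019979063946 162.82763484398018
s13 0.0759472433278027 ((523.5865478515625, -29.056320190429688), (98.96266174316406, 121.46197509765625), 86.85639953613281)
c13 0.07523622983233211 ((522.49072265625, -26.951553344726562), (101.76508331298828, 123.91744995117188), 87.35591888427734)
```

The frame corners appear at (186.7,144.1) and (363.0,144.0); predicted were (186.3,144.2) and (363.6,144.4), so the frame has not moved. A final 0.5 mm trim.

>>> play_rows:
  plan:
    - [0.2, 0, 0.3, 0]
    - [0.4, 0, 0.7, 0]
    - [0.4, 0, 0.7, 0]
    - [0.4, 0, 0.7, 0]
    - [0.4, 0, 0.7, 0]
    - [0.4, 0, 0.7, 0]
    - [0.4, 0, 0.7, 0]
    - [0.4, 0, 0.7, 0]

```text
time: 18.7
tool_pos: [0.5232, -0.029, 0.091]
orientation: [2.274, 2.168, 0.0]
ft_force: [-0.2, 0.3, -1.7]
gripper_width: 0.245
```

Run:
```python
from h import *
c=shot('wrist','w14');s=c['s'];delta(s,.5231,-.0288,.091,87.25);print(s['gripper_width'],s['ft_force'],s['time'])
import tilt; tilt.tilt('w14',.065,.085)
print(r.close_job())
```

```text
from [ 0.5232 -0.029   0.091 ] yaw 87.26 rows [ 0.1 -0.1  0. ] spin 0.01
0.24470799429338866 [-0.23565702  0.31106966 -1.67419257] 18.7
13708 mean z 0.0754 slope deg x,y [0.02 0.06] std 0.0006 tool z [ 0. -0. -1.] n in tool [-1.1e-03 -3.0e-04 -1.0e+00]
the job is handed in; nothing more can be done
None
```

The spacer frame is on the grey box's rim and released. The cover plate is held by its switch housing about 10 mm above it, and I handed the job in at 18.7 s.

- **Frame:** once released, the three holes in view lay within about 0.5 px of their predicted places over the threads. Its two visible corners matched again after the plate arrived, so it had not moved.
- **Plate position:** its holes were within about 0.5 mm of the threads before a final 0.4 mm sideways trim. After the trim I re-checked only the arm's pose, which was within 0.2 mm of target. Only the two near holes could be seen; the other two follow from the plate's size.
- **Plate height and level:** it is level to under 0.1°, with a gap of about 10 to 10.5 mm. The wrist force is about 1.7 N, roughly the plate's weight, so nothing is touching.
- **Disagreement:** the scene camera put the plate's centre about 2 mm off in y. The side and wrist cameras agreed with each other to about 0.2 mm, so I went with them; 2 mm is within the stated calibration.
- **Other items:** I did not touch the jar, pen box, screwdriver or screw dish, and they look unmoved in the last scene picture. I did not measure them again.

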